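Unlatch the sample carrier's gate and hold it wide for the unloading

ROBOT

A 7-joint arm with a two-finger parallel gripper is mounted at the origin on the work surface. World frame = base frame: x ahead of the robot, y to its left, z up, the work surface at z = 0. Lengths are in mm, angles in rad, forces in N, time in s.
With the tool pointing down it reaches from about 425 to 875 mm from the base axis. Payload 4.7 kg.
Tool frame: the origin (TCP) lies between the finger pads; the fingertips stand bot.tip_reach ahead of it and the grasp point (between the pads) lies 2 mm behind it (bot.tip_reach is the distance from the TCP to the fingertips, in mm); z points along the fingers, y is the line along which they close (so a half turn about z gives the same grasp; the last joint's range is limited). The gripper opens to 85 mm and grips with 20 to 120 N. Pads are 22 mm wide; open, the fingers measure 114 mm over their backs; the gripper's body (76 mm by 85 mm) begins 54 mm behind the grasp point. The pads swing forward as they close: fully open they stand 13 mm farther back than shut.
Start: joints at [-1.184, 0.321, -0.07, 1.45, 0.023, 1.371, -0.057], TCP at [236.772, 605.361, 248.349] pointing down, gripper open.
Joint ranges: [-2.86, 2.86], [-0.3, 2.09], [-1.38, 1.24], [0.06, 2.45], [-1.56, 4.7], [0.09, 2.05], [-2.69, 2.69]. Speed limits (rad/s): [2.57, 2.57, 3.14, 3.14, 3.14, 3.14, 3.14].

INTERFACE

Orientations are given as a unit quaternion [x, y, z, w].
In Python, from station import bot, effector, solve_ik, readout, vision, sign_off, recognise gives the robot as it stands. Calls block until the motion is done:
- bot.goto(position, orientation): joint-space move of the TCP to a pose.
- bot.move_l(position, feed=150, rot=None, max_force=None): straight line of the TCP; rot=None keeps the orientation; feed is the mean speed in mm/s. With max_force (N) it stops when the force on the tool has changed by that much, and returns True; else False.
- bot.move_j(angles): joint-space move.
- effector.move_gripper(opening): opening from 0.0 (shut) to 1.0 (fully open); the grip force is fixed at half the most; returns when the fingers have stopped.
- bot.pause(seconds).
- solve_ik(position, orientation): joint angles nearest the present ones, or None.
- readout.state(): the state.
- vision.snapshot(name): name is "scene" or "top" or "wrist"; returns the picture (420x560x3 uint8, red, green, blue); there is no depth.
- vision.get_calibration(name): a dict with "camera_matrix" (3x3 intrinsics, pixels), "world_from_camera" (4x4, takes a point from camera to world coordinates). Camera axes: x right, y down, z forward; pixel columns grow to the right and rows downward; lengths in mm; the calibration is good to about 2 mm. The wrist camera is an equidistant fisheye: a pixel r from the principal point sees the ray r / f radians off the axis. A picture is of the moment at which its call begins: read the wrist's pose just before it. get_calibration takes no time and is no camera call; for the wrist camera it gives the pose at the moment of the call.
A pose or a line that the arm cannot do raises bot.IKError and nothing moves.
- sign_off(): hands the job in; it is judged then, once.
Trained networks look in the newest picture that a camera, given by its name, has taken for a name from the list of things; names that differ only in an ending like _2 or _b are one class to them, and where a whole thing is asked for, a point or a joint stands for the part that bears it (a point fixed in the world has none). Each returns a list of dicts, best first, with "conf" (0 to 1); they miss things now and then, are a little off and sometimes report something else, mostly with a low value. They report only what shows in the picture. A call takes as long as a camera call.
- recognise(camera, label): "point" ([column, row] in pixels, amid what is visible of it).
The state is a dict: "time_s": time; "joint_positions": joint angles; "joint_vel": joint speeds; "effort": joint torques, N m; "eef_pos": TCP position; "ee_rot": TCP orientation; "ft_force": force on the tool from outside, world axes, zero at the start; "torque": the same for the moment, N m; "opening": opening from 0.0 (shut) to 1.0 (fully open); "finger_force": force on a finger pad.
Only numpy, scipy, OpenCV 4.12 (cv2) and the standard library are available. Lean on these libraries where they do the work, as an engineer would, in place of code of your own. Each camera call takes 0.05 s, during which the arm holds its last target. There are 200 camera calls.

TASK

The colleague across the bench wants to take the jars out of the sample carrier: squeeze its two catches fully home, first the one with the round ears, then the one with the flat ears. Then swing the gate out by its post, past the half-way detent, until it stands at least square to the carrier's front, and keep hold of it: the gate springs back by itself, so the program finishes with the gripper still holding it wide open. Leave everything else on the bench where it stands.

Things in the scene. Friction and masses are not known exactly. Their poses are not given: they have to be found in the camera images.
- carrier: Sample carrier fixed to the bench: aluminium base 235 x 250 mm, clear walls, open top but for a 56 mm deep bridge at its front (top 106 mm high). Origin on the bench; own z up, own +x out through the gate (away from the robot, within 0.3 rad), own y along the gate. Two squeeze catches stand on the bridge at own x 30, y +60 and -60 mm; which is where changes.
- round_mid (a point): Centre of the catch with the ROUND ears (two upright studs, 16 mm diameter): midway between the ears, level with their tops, 166 mm above the bench. The ears stand either side along the carrier's y: outside width 60 mm as found, 42 mm squeezed home. They rise 56 mm over their plate, clear outside. They move together with about 5 N, and stay in. Hooks at their feet (below 120 mm) hold the gate shut.
- flat_mid (a point): The same point of the catch with the FLAT ears (two upright plates, 34 mm along the carrier's x, 10 mm thick); all else, height and widths too, as for the round-eared catch.
- round_a (a joint): Travel of the round-eared catch's ear on the carrier's +y side: 0 as found, 0.009 m squeezed fully home; frees the gate from about 0.006 m.
- round_b (a joint): The same for its ear on the -y side (always equal).
- flat_a (a joint): Travel of the flat-eared catch's ear on the carrier's +y side: 0 as found, 0.009 m squeezed fully home; frees the gate from about 0.006 m.
- flat_b (a joint): The same for its ear on the -y side (always equal).
- gate (a joint): Angle of the gate: 0 shut, grows as it swings out to the carrier's +x (clockwise seen from above), stop at 1.75 rad. A damped spring pulls it shut (0.1 N m shut, 0.4 N m at 1.5 rad). A spring plunger under it makes a detent at 0.75 rad (felt from 0.6 to 0.9; some 6 to 12 N at the post to pass it); let go wider, the gate swings slowly back and rests on it.
- gate_leaf: The gate's leaf with its post: clear panel in an aluminium frame, 200 mm wide, 10 mm thick, from 24 to 108 mm above the bench (12 mm lugs on its top edge). Origin on the hinge axis at bench height; own y runs along the leaf from the hinge, own x out of its front face.
- gate_post (a point): Top centre of the gate's post, 175 mm above the bench: an upright round sleeve, 16 mm diameter, 55 mm long (z 120 to 175 mm), turning freely on its pin, on the gate's top edge midway between the catches, 105 mm from the hinge axis. Gate shut: carrier's own x 71, y 0 mm.
- gate_hinge (a point): Point on the gate's upright hinge axis, 108 mm above the bench, at the -y end of the gate: carrier's own x 71, y -105 mm.
- jar_a: Amber jar 48 mm wide, 72 mm high, standing inside the carrier; origin under its centre. Leave alone.
- jar_b: Second such jar inside the carrier. Leave alone.
- bottle: Amber bottle, 56 mm wide, 120 mm high, standing ahead of the gate's free side, outside its swing; origin under its centre. Leave alone.
- beaker: Glass beaker, 66 mm wide, 85 mm high, beside the carrier on the hinge side; origin under its centre. Leave alone.
- tip_box: White box 85 x 120 x 54 mm of pipette tips; origin under its centre. Leave alone.
- tape: Roll of paper tape 80 mm wide, 20 mm high, lying flat. Leave alone.
- spatula: Lab spatula 190 mm long, lying. Leave alone.
- dish: Round glass dish, 90 mm wide, 18 mm high. Leave alone.

How it is judged (in metres and radians):
On the way, in this order (a step that is already met when the one before it is completed fails the run):
1. the round-eared catch is squeezed home (value of joint each of round_a, round_b above 0.006 m), for 0.1 s.
2. then the flat-eared catch is squeezed home (value of joint each of flat_a, flat_b above 0.006 m), for 0.1 s.
3. the gate is swung past its detent (value of joint gate above 0.95 rad), for 0.1 s.
At the end, for the whole second after the job is handed in: The gate stands at 1.42 rad (81 degrees) or more and at rest (below 0.1 rad/s), held there by the gripper's fingers (contact force above 1 N) and propped by nothing else; both catches are still squeezed (more than 6 of their 9 mm) (all of step 1 and all of step 2 and value of joint gate above 1.42 rad and velocity of joint gate between -0.1 and 0.1 rad/s and contact force between the fingers and gate_leaf above 1 N and contact force between gate_leaf and bottle below 0.3 N and contact force between gate_leaf and beaker below 0.3 N); the arm keeps its last pose, push and grip.
It fails at once if the flat-eared catch is squeezed (over 4 mm) before the round-eared one is home (value of joint flat_a above 0.004 m and value of joint round_a below 0.006 m).
It fails at once if the gate is forced (over 0.25 rad) while a catch still holds it (value of joint gate above 0.25 rad and value of joint any of round_a, flat_a below 0.004 m).
It fails at once if a bystander is pushed more than 25 mm or knocked over (distance of any of jar_a, jar_b, bottle, beaker, tip_box, tape, spatula, dish from where it was at the start of the episode above 0.025 m or angle between any of jar_a, jar_b, bottle, beaker, tip_box's own z axis and vertical above 0.4 rad).
It also fails if it takes over 48 s, if anything falls off the work surface, if the arm or the gripper's body presses on something with over 40 N, if the wrist force passes 120 N, or if a joint passes its speed limit or range.

## Working session

There is one attempt and no reset: what is moved stays moved. The work goes in short steps, each a Python script; the robot and the scene stay as the last script left them, time stands still between calls to the robot, and variables do not carry over. Pictures are saved under pics/ and viewed, at most 10 in all, crops included, and the job is handed in when it is done.

```bash
mkdir -p pics; ls; cat > h.py <<'E'
import numpy as np, cv2
from station import bot, effector, solve_ik, readout, vision, sign_off, recognise
from scipy.spatial.transform import Rotation as R
def ray(cal,px,fish):
    K=np.array(cal["camera_matrix"]);T=np.array(cal["world_from_camera"])
    a=(px[0]-K[0,2])/K[0,0];b=(px[1]-K[1,2])/K[1,1]
    if fish:
        r=np.hypot(a,b);d=np.array([a/r*np.sin(r),b/r*np.sin(r),np.cos(r)]) if r>1e-9 else np.array([0,0,1.])
    else: d=np.array([a,b,1.])
    return T[:3,3],T[:3,:3]@d
def at_z(cal,px,z,fish=False):
    o,d=ray(cal,px,fish);return o+d*(z-o[2])/d[2]
def snap(name,file=None):
    cal=vision.get_calibration(name);im=vision.snapshot(name)
    if file: cv2.imwrite(file,im[:,:,::-1])
    return cal,im
E
python3 - <<'E'
from h import *
print(readout.state())
for n in("scene","top"):
    cal,im=snap(n,f"pics/{n}0.png")
    print(n,np.round(cal["world_from_camera"],2).tolist(),np.round(cal["camera_matrix"],1).tolist())
    for l,z in [("round_mid",166),("flat_mid",166),("gate_post",175),("gate_hinge",108),("carrier",50),("bottle",60),("beaker",40),("jar_a",36)]:
        for d in recognise(n,l)[:2]: print(l,np.round(d["point"]),round(d["conf"],2),np.round(at_z(cal,d["point"],z)))
E
```

```text
pics
{'time_s': 0.0, 'joint_positions': array([-1.18388912,  0.3218631 , -0.07003686,  1.45166068,  0.02264186,
        1.37076963, -0.05689308]), 'joint_vel': array([-0.00050498,  0.00076834, -0.00015466,  0.00143639,  0.00108788,
       -0.00051668, -0.00041403]), 'effort': array([-2.33115406e-05, -4.93572199e+01, -3.82199222e-01, -3.14341557e+01,
        1.29370982e-02,  1.14323842e-02, -1.43342055e-05]), 'eef_pos': array([236.6566777 , 604.86273482, 247.20423673]), 'ee_rot': array([ 1.85325867e-01,  9.82676654e-01, -9.52099312e-04, -1.02371355e-04]), 'ft_force': array([ 0.7872644 , -0.6095351 ,  0.14312778]), 'torque': array([ 0.00580795, -0.00952413, -0.01224628]), 'finger_force': 0.0, 'opening': 1.0036749850858675}
scene [[0.88, 0.4, -0.28, 864.08], [0.48, -0.73, 0.48, -572.85], [-0.01, -0.55, -0.83, 1129.52], [0.0, 0.0, 0.0, 1.0]] [[427.7, 0.0, 284.5], [0.0, 427.7, 206.6], [0.0, 0.0, 1.0]]
round_mid [270. 205.] 0.93 [506. -32. 166.]
round_mid [270. 352.] 0.18 [ 702. -370.  166.]
flat_mid [285. 170.] 0.75 [484.  93. 166.]
gate_post [288. 202.] 0.73 [547.  -5. 175.]
gate_hinge [277. 212.] 0.71 [514. -12. 108.]
gate_hinge [258. 181.] 0.26 [408.  60. 108.]
carrier [275. 211.] 0.92 [487.  22.  50.]
bottle [341. 178.] 0.89 [611. 222.  60.]
jar_a [247. 209.] 0.86 [403.  -5.  36.]
jar_a [258. 183.] 0.83 [380.  96.  36.]
top [[-0.02, -0.98, 0.2, 216.59], [-1.0, 0.02, -0.0, 14.56], [0.0, -0.2, -0.98, 1708.46], [0.0, 0.0, 0.0, 1.0]] [[492.1, 0.0, 282.6], [0.0, 492.1, 206.8], [0.0, 0.0, 1.0]]
round_mid [292. 225.] 0.64 [479. -19. 166.]
flat_mid [253. 231.] 0.97 [462. 104. 166.]
gate_post [272. 218.] 0.57 [503.  42. 175.]
gate_hinge [271. 242.] 0.91 [434.  47. 108.]
carrier [272. 238.] 0.9 [455.  47.  50.]
bottle [215. 196.] 0.66 [602. 238.  60.]
beaker [338. 203.] 0.8 [ 575. -186.   40.]
jar_a [257. 257.] 0.7 [392.  97.  36.]
jar_a [290. 253.] 0.6 [403. -14.  36.]
```

View pics/scene0.png

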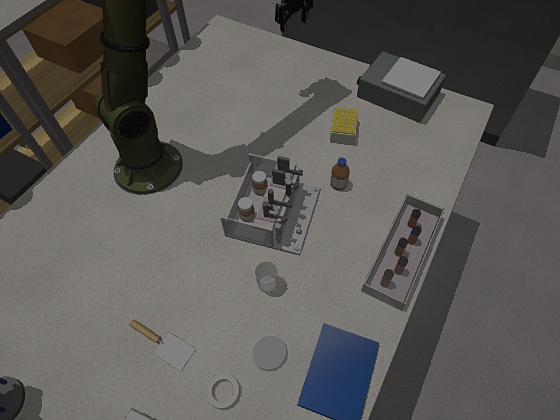

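View pics/top0.png

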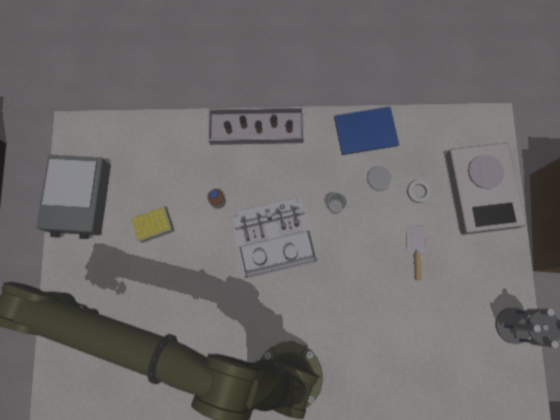

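```bash
cat >> h.py <<'E'
def down(psi):
    return R.from_matrix(np.array([[-np.cos(psi),-np.sin(psi),0],[-np.sin(psi),np.cos(psi),0],[0,0,-1.]]).T).as_quat()
E
python3 - <<'E'
from h import *
print(bot.tip_reach)
bot.goto([475,45,330],down(0.138))
print(readout.state()["eef_pos"],readout.state()["joint_positions"],readout.state()["time_s"])
cal,im=snap("wrist","pics/w0.png")
print(np.round(cal["world_from_camera"],2).tolist(),np.round(cal["camera_matrix"],1).tolist())
for l,z in [("round_mid",166),("flat_mid",166),("gate_post",175),("gate_hinge",108),("beaker",40)]:
    for d in recognise("wrist",l)[:2]: print(l,np.round(d["point"]),round(d["conf"],2),np.round(at_z(cal,d["point"],z,True)))
E
```

```text
17.0
[475.00614935  46.01655356 329.85603698] [-0.55800619 -0.09562317  0.37825849  1.74170491  0.03537746  1.4890288
  1.5262152 ] 3.1
[[-0.14, 0.95, 0.27, 406.5], [0.99, 0.14, 0.04, 36.66], [0.0, 0.28, -0.96, 455.54], [0.0, 0.0, 0.0, 1.0]] [[325.2, 0.0, 288.7], [0.0, 325.2, 218.7], [0.0, 0.0, 1.0]]
round_mid [232. 201.] 0.97 [479.  -6. 166.]
flat_mid [344. 192.] 0.81 [456.  95. 166.]
gate_post [290. 228.] 0.89 [494.  50. 175.]
gate_hinge [285. 153.] 0.96 [433.  36. 108.]
gate_hinge [123. 230.] 0.25 [ 548. -150.  108.]
beaker [127. 232.] 0.67 [ 579. -180.   40.]
beaker [ 20. 226.] 0.51 [ 603. -413.   40.]
```

View pics/w0.png

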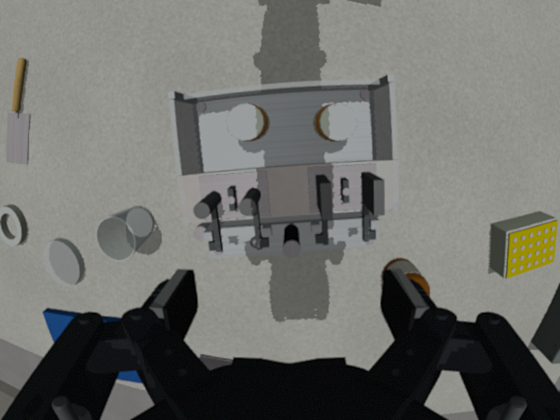

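```bash
python3 - <<'E'
import cv2
im=cv2.imread("pics/w0.png")[160:270,170:410]
cv2.imwrite("pics/w0c.png",cv2.convertScaleAbs(cv2.resize(im,None,fx=3.3,fy=3.3,interpolation=cv2.INTER_CUBIC),alpha=1.8,beta=15))
E
```

```text
(no output)
```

View pics/w0c.png

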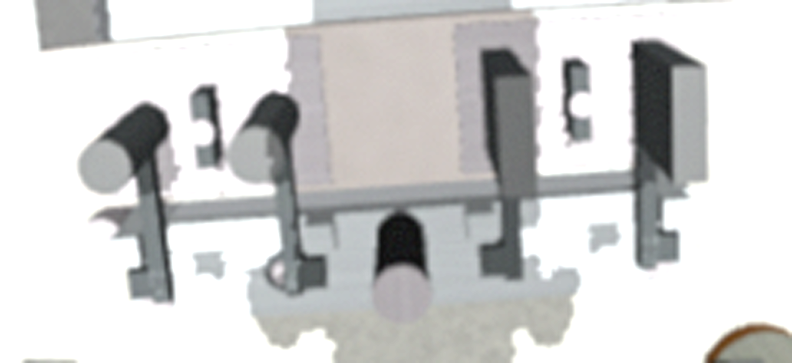

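```bash
python3 - <<'E'
from h import *
cal=vision.get_calibration("wrist")
P={}
for n,c,z in [("rl",(105,167),166),("rr",(257,154),166),("fl",(516,136),166),("fr",(689,122),166),("post",(403,292),175)]:
    P[n]=at_z(cal,(c[0]/3.3+170,c[1]/3.3+160),z,True)[:2]; print(n,P[n].round(1))
r=(P["rl"]+P["rr"])/2;f=(P["fl"]+P["fr"])/2;d=f-r
print(r,f,np.hypot(*d),np.arctan2(-d[0],d[1]),P["post"]-(r+f)/2)
E
```

```text
rl [492.2 -34.6]
rr [482.4   8.7]
fl [467.3  79.5]
fr [456.  127.9]
post [514.   54.4]
[487.31192022 -12.93146806] [461.61634659 103.70545214] 119.4338045022386 0.21684019947297023 [39.51029008  8.97547721]
```

```bash
cat >> h.py <<'E'
PSI=0.218
RD=np.array([487.3,-12.9]);FL=np.array([461.6,103.7])
C=(RD+FL)/2-30*np.array([np.cos(PSI),np.sin(PSI)])
def own(x,y,z):
    c,s=np.cos(PSI),np.sin(PSI);return [C[0]+c*x-s*y,C[1]+s*x+c*y,z]
def squeeze(p):
    bot.goto([*p,260],down(PSI))
    hit=bot.move_l([*p,149],feed=120,max_force=10)
    s=readout.state();print("hit",hit,s["eef_pos"].round(1),s["ft_force"].round(1))
    if hit: return
    effector.move_gripper(0.4);bot.pause(0.3)
    s=readout.state();print("closed",s["opening"],s["finger_force"],s["eef_pos"].round(1),s["ft_force"].round(1))
E
python3 - <<'E'
from h import *
squeeze(RD)
E
```

```text
hit False [488.  -12.8 149.8] [-0.8 -0.2 -0.6]
closed 0.44275186713914017 60.43492555618286 [488.3 -13.1 151.4] [-3.7 -1.  13.3]
```

```bash
python3 - <<'E'
from h import *
effector.move_gripper(1.0)
bot.move_l([*RD,260],feed=200)
squeeze(FL)
effector.move_gripper(1.0)
bot.move_l([*FL,270],feed=200)
bot.goto([*own(34,0,330)],down(PSI))
print(readout.state()["time_s"])
cal,im=snap("wrist")
cv2.imwrite("pics/w1.png",cv2.convertScaleAbs(cv2.resize(im[150:290,150:430,::-1],None,fx=2.8,fy=2.8),alpha=1.8,beta=15))
E
```

```text
hit False [462.2 103.7 149.7] [-0.8 -0.3 -0.3]
closed 0.45077155190497703 61.484220027923584 [462.4 104.1 151.2] [-4.2 -0.5 11.8]
11.1333
```

View pics/w1.png

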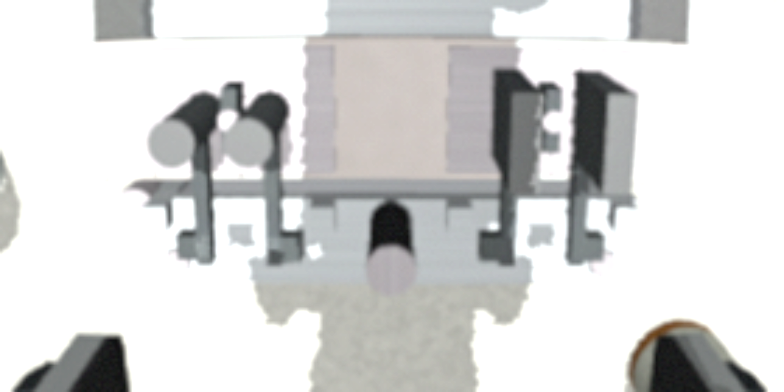

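```bash
python3 - <<'E'
from h import *
cal=vision.get_calibration("wrist")
print("post seen",at_z(cal,(391/2.8+150,268/2.8+150),175,True).round(1),"model",np.round(own(71,0,175),1))
def st(t):
    s=readout.state();print(t,s["eef_pos"].round(1),s["ft_force"].round(1),round(s["opening"],3),round(s["finger_force"],1),round(s["time_s"],1))
    return s
bot.goto(own(71,0,260),down(PSI))
if bot.move_l(own(71,0,158),feed=120,max_force=10): st("hit");raise SystemExit
effector.move_gripper(0.0);st("grip")
for th in np.arange(0.15,0.46,0.15):
    bot.move_l(own(71+105*np.sin(th),-105+105*np.cos(th),158),feed=60);s=st(round(th,2))
    if np.linalg.norm(s["ft_force"])>50: break
E
```

```text
post seen [512.7  55.6 175. ] model [514.5  54.3 175. ]
grip [514.6  54.1 158.2] [-0.5 -0.2  0.8] 0.166 58.4 13.2
0.15 [530.8  56.3 158.2] [-1.5 -0.8  3.5] 0.169 58.5 13.7
0.3 [545.9  56.1 158.2] [-1.9 -1.4  4.6] 0.168 58.6 14.1
0.45 [561.1  53.7 158.2] [-2.  -1.2  5.6] 0.168 58.6 14.5
```

```bash
python3 - <<'E'
from h import *
for th in [.6,.75,.9,1.05,1.2,1.35,1.5,1.57]:
    bot.move_l(own(71+105*np.sin(th),-105+105*np.cos(th),158),feed=60)
    s=readout.state();print(round(th,2),s["eef_pos"].round(1),s["ft_force"].round(1),round(s["opening"],3),round(s["finger_force"],1),round(s["time_s"],1))
    if np.linalg.norm(s["ft_force"])>50 or s["opening"]<.13: break
bot.pause(0.5)
print(readout.state()["ft_force"],np.round(own(176,-105,158),1))
cal,im=snap("wrist","pics/w2.png")
E
```

```text
0.6 [575.9  49.  158.2] [-2.6 -1.6  4.8] 0.169 58.7 14.9
0.75 [590.4  41.8 158.3] [-0.9 -1.5  3.5] 0.17 58.9 15.3
0.9 [602.6  33.4 158.2] [-3.8 -0.4  6.3] 0.17 59.0 15.7
1.05 [613.9  23.  158.2] [-4.7 -0.1  6.9] 0.167 59.0 16.1
1.2 [623.5  10.9 158.2] [-5.   0.5  7.6] 0.17 59.0 16.5
1.35 [631.2  -2.3 158.2] [-4.3  1.9  6.7] 0.168 59.0 16.9
1.5 [636.9 -16.4 158.2] [-4.4  3.2  7.9] 0.167 59.0 17.3
1.57 [638.9 -23.2 158.2] [-4.8  3.   7.7] 0.168 59.1 17.6
[-4.64258346  2.90700158  6.44275884] [639.7 -25.5 158. ]
```

View pics/w2.png

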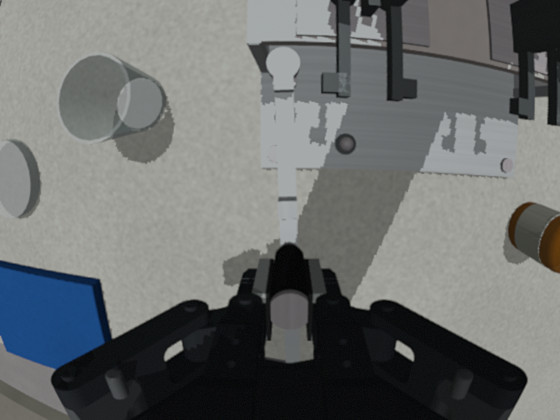

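The picture shows the gate standing square to the carrier front, with its hinge at about (283,62). The post is held between the pads at about (289,305). The beaker at (100,95) and the bottle at (540,235) are both untouched.

```bash
python3 -c "
from station import sign_off
print(sign_off())"
```

```text
the job is handed in; nothing more can be done
None
```

I squeezed the round-eared catch home, then the flat-eared one, swung the gate to about 1.57 rad with the gripper still holding its post, and handed the job in at about 18 s; the hand-in call did not return the verdict.

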